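Replenish the spring-bin flow lane beside the tester

ROBOT

A 6-joint arm with a two-finger parallel gripper is mounted at the origin on the work surface; the furniture and walls round the work are solid. World frame = base frame: x ahead of the robot, y to its left, z up, the work surface at z = 0. Lengths are in m, angles in degrees, forces in N, time in s.
With the tool pointing down it reaches from about 0.275 to 0.75 m from the base axis. Payload 10.2 kg.
Tool frame: the origin (TCP) lies midway between the tips of the shut fingers; the grasp point (between the pads) lies 19 mm behind it; z points along the fingers, y is the direction in which the jaws open and shut (so a half turn about z gives the same grasp; the last joint's range is limited). The gripper opens to 85 mm and grips with 20 to 120 N. Pads are 22 mm wide; open, the fingers measure 114 mm over their backs; the gripper's body (76 mm by 85 mm) begins 54 mm behind the grasp point. The pads swing forward as they close: fully open they stand 13 mm farther back than shut.
Start: joints at [-83.446, 17.928, 85.812, -0, 76.261, -12.8], TCP at [0.174, -0.495, 0.231] pointing down, gripper open.
Joint ranges: [-168.41, 168.41], [-55.51, 124.54], [10.69, 146.95], [-70.63, 250.63], [1, 178], [-165.06, 165.06]. Speed limits (degrees/s): [136.94, 136.94, 172.46, 180, 180, 180].

INTERFACE

Orientations are given as [roll, pitch, yaw] about the fixed x, y, z axes, in that order (R = Rz(yaw) Ry(pitch) Rx(roll)).
In Python, from rig import bot, optics, job, sensors gives the robot as it stands. The module is installed in compiled form; this text tells all that it offers. Calls block until the motion is done:
- bot.move_to(position, orientation): joint-space move of the TCP to a pose.
- bot.line_to(position, rate=0.15, rotation=None): straight line of the TCP; rotation=None keeps the orientation; rate is the mean speed in m/s.
- bot.set_joints(angles): joint-space move.
- bot.open_jaws() and bot.close_gripper(): open the fingers fully, or close them until they stop; the grip force is fixed at half the most.
- bot.wait(seconds).
- bot.inverse_kinematics(position, orientation): joint angles nearest the present ones, or None.
- optics.camera(name): name is "side" or "top"; returns the picture (400x640x3 uint8, red, green, blue); there is no depth.
- optics.get_calibration(name): a dict with "fov_y" (degrees; the focal length in pixels is half the picture's height over the tangent of half this angle, whatever the lens; pixels are square), "cx", "cy" (the principal point, pixels), "extrinsics" (4x4, takes a point from camera to world coordinates). Camera axes: x right, y down, z forward; pixel columns grow to the right and rows downward; lengths in m; the calibration is good to about 2 mm. A picture is of the moment at which its call begins. get_calibration takes no time and is no camera call.
A pose or a line that the arm cannot do raises bot.PlanningError and nothing moves.
- job.close_job(): hands the job in, once; it reports no verdict.
Trained networks look in the newest picture that a camera, given by its name, has taken for a name from the list of things; names that differ only in an ending like _2 or _b are one class to them, and where a whole thing is asked for, a point or a joint stands for the part that bears it (a point fixed in the world has none). Each returns a list of dicts, best first, with "p" (0 to 1); they miss things now and then, are a little off and sometimes report something else, mostly with a low value. They report only what shows in the picture. A call takes as long as a camera call.
- optics.regions_of(camera, query): "mask" (400x640 bool, what is visible of it) and "rect" ([centre column, centre row, width, height] in pixels, round what is visible of it).
- optics.place_of(camera, query): "at" ([column, row] in pixels: a listed point, or the origin of a listed thing).
Readings, each from a call of its own:
- sensors.get_time(): time.
- sensors.get_joints(): joint angles.
- sensors.get_joint_velocities(): joint speeds.
- sensors.get_tau(): joint torques, N m.
- sensors.get_tcp_pos(): TCP position.
- sensors.get_orientation(): TCP orientation.
- sensors.get_force(): force on the tool from outside, world axes, zero at the start.
- sensors.get_wrist_torque(): the same for the moment, N m.
- sensors.get_finger_gap(): finger opening in m.
Only numpy, scipy, OpenCV 4.12 (cv2) and the standard library are available. Lean on these libraries where they do the work, as an engineer would, in place of code of your own. Each camera call takes 0.05 s, during which the arm holds its last target. There are 200 camera calls.

TASK

The front blue bin in the roller supply lane is empty: lift it out so that the full bin behind it rolls down to the stop, and set the empty into the high end of the return lane so that it runs down to that lane's stop. Load the full blue bin from the table into the high, open end of the supply lane, low labelled front first like the bins already there, so that it rolls down under the card bridge and comes to rest against the bin ahead. Set the bins down gently without dropping them, keep the full ones upright so that no springs spill, and leave the red and green bins where they are.

Things in the scene. Friction and masses are not known exactly. Their poses are not given: they have to be found in the camera images.
- supply_lane: fixed gravity roller lane, grey rails, 355 mm long, 85 wide, running left-right, sloping 6 deg down to the left. Origin: on the table under its middle; x level along it, uphill; y across. Rolling plane 50 mm above the table at the stop. Side rails 70 mm apart inside, rising 11 mm above that plane (keep fingertips 13 mm above it). Damped rollers: a full bin runs at 0.05 to 0.2 m/s, an empty one slower
- supply_lane_stop (a point): on the rolling plane, centre line, at the face of the supply lane's stop (low end; the stop plate rises 21 mm above the plane). A bin against the stop has its origin 55 mm up the slope from here, the next bin 165 mm
- supply_bridge (a point): middle of the underside of the fixed sheet-metal bridge with the blue colour card that spans the supply lane from 126 to 206 mm up the slope from the stop, 56 mm above the rolling plane (top 61 mm). Bins pass below it, hands do not; the lane is open from above at both ends beyond it
- supply_lane_load (a point): on the rolling plane, centre line, 290 mm up the slope from the supply lane's stop, where the underside centre of a bin goes when it is set into the open high end
- return_lane: fixed roller lane for empties on the left, same build, cross-section, slope and height as the supply lane but 250 mm long, 85 wide, no bridge; it slopes down towards the robot. Origin: on the table under its middle; x level along it, uphill (away from the robot); y across. Empty at the start; its stop face is 124 mm downhill of the origin, and a bin against it has its origin 55 mm up the slope from there
- return_lane_load (a point): on the rolling plane, centre line, 185 mm up the slope from the return lane's stop, where the underside centre of a bin goes when it is set into the high end
- empty_bin: plain blue bin without springs (0.12 kg), at first against the supply lane's stop, tilted with the lane. 110 mm long (x), 62 wide (y), 45 high, walls 2 mm. Origin: centre of underside. Low front wall (22 mm high, white label) at -x, other walls 45 mm high. Grasp across the width, at mid-length, upper half of the side walls
- queued_bin: blue bin with springs (0.2 to 0.42 kg), at first under the bridge, leaning on the empty bin; it rolls down by itself when that is gone. Same shape and frame as the empty bin
- spare_bin: full blue bin (0.2 to 0.42 kg) standing on the table, beside the red bin on either side of it. 110 mm long (x), 62 wide (y), 45 high, walls 2 mm. Origin: centre of underside. Low front wall (22 mm high, white label) at -x, other walls 45 mm high. Grasp across the width, at mid-length, upper half of the side walls
- spare_front (a point): middle of the outside of the spare bin's low front wall, 11 mm above its underside
- red_bin: full red bin of the same shape and frame on the table at the right; to be left alone
- green_bin: full green bin of the same shape and frame on the table, left of the middle; to be left alone

How it is judged (in metres and radians):
On the way, in this order (a step that is already met when the one before it is completed fails the run):
1. the empty bin is out of the supply lane and the full bin behind it has rolled home against the stop (x of queued_bin in the frame of supply_lane between -0.1318 and -0.1118 m and y of queued_bin in the frame of supply_lane between -0.008 and 0.008 m and z of queued_bin in the frame of supply_lane between 0.0478 and 0.0638 m and angle between queued_bin's own z axis and vertical below 0.17 rad and linear speed of queued_bin below 0.02 m/s and distance between empty_bin and queued_bin above 0.05 m), for 0.2 s.
2. the empty bin has run down to the stop of the return lane (x of empty_bin in the frame of return_lane between -0.0796 and -0.0596 m and y of empty_bin in the frame of return_lane between -0.008 and 0.008 m and z of empty_bin in the frame of return_lane between 0.0478 and 0.0638 m and angle between empty_bin's own z axis and vertical below 0.17 rad and linear speed of empty_bin below 0.02 m/s), for 0.2 s.
At the end, for the whole second after the job is handed in: The first full bin is against the supply stop (10 mm), the loaded one behind it (within 14 mm of touching), label front downhill; the empty is against the return stop (10 mm). All flat on the rollers between the rails (8 mm sideways and in height, tilt under 0.17 rad), at rest (all of step 2 and x of queued_bin in the frame of supply_lane between -0.1318 and -0.1118 m and y of queued_bin in the frame of supply_lane between -0.008 and 0.008 m and z of queued_bin in the frame of supply_lane between 0.0478 and 0.0638 m and angle between each of queued_bin, spare_bin's own z axis and vertical below 0.17 rad and linear speed of each of queued_bin, spare_bin below 0.02 m/s and x of spare_bin in the frame of supply_lane between -0.0264 and 0.0016 m and y of spare_bin in the frame of supply_lane between -0.008 and 0.008 m and z of spare_bin in the frame of supply_lane between 0.0593 and 0.0753 m and x of spare_front in the frame of supply_lane below -0.045 m).
It fails at once if a full blue bin is tipped by more than about 35 degrees (angle between any of spare_bin, queued_bin's own z axis and vertical above 0.6 rad).
It fails at once if a blue bin is dropped or thrown (falls free at more than 0.5 m/s) ((linear speed of spare_bin above 0.5 m/s and contact force between spare_bin and anything else below 0.01 N) or (linear speed of queued_bin above 0.5 m/s and contact force between queued_bin and anything else below 0.01 N) or (linear speed of empty_bin above 0.5 m/s and contact force between empty_bin and anything else below 0.01 N)).
It fails at once if the red or the green bin is shifted by more than 30 mm (distance of any of red_bin, green_bin from where it was at the start of the episode above 0.03 m).
It also fails if it takes over 61 s, if anything falls off the work surface, if the arm or the gripper's body presses on something with over 40 N, if the wrist force passes 120 N, or if a joint passes its speed limit or range.

## Working session

There is one attempt and no reset: what is moved stays moved. The work goes in short steps, each a Python script; the robot and the scene stay as the last script left them, time stands still between calls to the robot, and variables do not carry over. Pictures are saved under pics/ and viewed, on a budget of 10 in all, crops included, one or two more only if the job needs it, and the job is handed in when it is done.

```bash
mkdir -p pics; cat > h.py <<'E'
import numpy as np, cv2
from rig import bot, optics, job, sensors
def cal(c):
    k=optics.get_calibration(c); f=200/np.tan(np.radians(k['fov_y']/2)); return f,k['cx'],k['cy'],np.array(k['extrinsics'])
def unproj(c,px,z):
    f,cx,cy,T=cal(c); d=T[:3,:3]@np.array([(px[0]-cx)/f,(px[1]-cy)/f,1.]); o=T[:3,3]; return o+d*(z-o[2])/d[2]
def proj(c,P):
    f,cx,cy,T=cal(c); p=T[:3,:3].T@(np.array(P)-T[:3,3]); return np.array([cx+f*p[0]/p[2],cy+f*p[1]/p[2]])
def snap(c,name=None):
    im=optics.camera(c)
    if name: cv2.imwrite(f'pics/{name}.png',im[:,:,::-1])
    return im
E
python3 - <<'E'
from h import *
a=snap('top');b=snap('side')
cv2.imwrite('pics/top0.png',a[:,:,::-1]);cv2.imwrite('pics/side0.png',b[:,:,::-1])
for c in('top','side'):
    print(c,[np.round(v,3).tolist() for v in cal(c)])
    for q in ['supply_lane','supply_lane_stop','supply_bridge','supply_lane_load','return_lane','return_lane_load','empty_bin','queued_bin','spare_bin','spare_front','red_bin','green_bin']:
        print(q,[(np.round(r['at'],1).tolist(),round(r['p'],2)) for r in optics.place_of(c,q)][:3])
print(sensors.get_time())
E
```

```text
top [478.536, 314.491, 200.64, [[-0.013, -0.983, 0.181, 0.169], [-1.0, 0.013, -0.003, -0.045], [0.0, -0.181, -0.983, 1.251], [0.0, 0.0, 0.0, 1.0]]]
supply_lane [([286.9, 174.2], 0.79)]
supply_lane_stop [([214.4, 173.3], 0.61), ([279.3, 168.1], 0.35)]
supply_bridge [([274.6, 159.7], 0.57)]
supply_lane_load [([325.9, 159.9], 0.97), ([239.6, 168.9], 0.49), ([425.2, 185.9], 0.46)]
return_lane [([196.3, 241.4], 0.77)]
return_lane_load [([194.2, 214.3], 0.81)]
empty_bin [([235.8, 168.5], 0.89), ([283.9, 173.1], 0.3)]
queued_bin [([277.7, 165.9], 0.64)]
spare_bin [([389.3, 181.5], 0.96)]
spare_front [([390.6, 205.2], 0.63)]
red_bin [([424.4, 185.5], 0.58)]
green_bin [([243.5, 218.1], 0.85)]
side [491.898, 318.916, 203.236, [[-0.28, -0.424, 0.861, -0.726], [-0.96, 0.132, -0.247, 0.275], [-0.009, -0.896, -0.444, 0.697], [0.0, 0.0, 0.0, 1.0]]]
supply_lane [([286.1, 234.4], 0.97)]
supply_lane_stop [([223.4, 222.3], 0.66)]
supply_bridge [([280.7, 193.0], 0.88), ([257.7, 259.5], 0.37)]
supply_lane_load [([258.0, 264.3], 0.19)]
return_lane [([209.0, 279.0], 0.8)]
return_lane_load [([203.9, 243.1], 0.96), ([208.3, 278.1], 0.3)]
empty_bin [([247.6, 220.0], 0.88), ([256.7, 263.6], 0.74), ([392.2, 228.7], 0.18)]
queued_bin [([283.2, 211.7], 0.49)]
spare_bin [([381.9, 219.7], 0.61)]
spare_front [([391.1, 226.4], 0.69)]
red_bin [([411.5, 218.6], 0.8)]
green_bin [([260.3, 262.1], 0.9)]
1.3
```

```bash
python3 - <<'E'
import cv2
a=cv2.imread('pics/top0.png')[110:310,150:470];cv2.imwrite('pics/topc.png',cv2.resize(a,(800,500),interpolation=cv2.INTER_CUBIC))
b=cv2.imread('pics/side0.png')[150:350,150:470];cv2.imwrite('pics/sidec.png',cv2.resize(b,(800,500),interpolation=cv2.INTER_CUBIC))
E
python3 - <<'E'
from h import *
# triangulated / plane estimates
for n,p,z in [('lane',(286.9,174.2),0),('stop',(214.4,173.3),.05),('bridge',(274.6,159.7),.123),('load',(325.9,159.9),.080),('ret',(196.3,241.4),0),('retload',(194.2,214.3),.0693),('empty',(235.8,168.5),.056),('queued',(277.7,165.9),.067),('spare',(389.3,181.5),0),('front',(390.6,205.2),.011),('red',(424.4,185.5),0),('green',(243.5,218.1),0)]:
    print('top',n,unproj('top',p,z).round(4))
for n,p,z in [('lane',(286.1,234.4),0),('stop',(223.4,222.3),.05),('bridge',(280.7,193),.123),('ret',(209,279),0),('retload',(203.9,243.1),.0693),('empty',(247.6,220),.056),('queued',(283.2,211.7),.067),('spare',(381.9,219.7),0),('front',(391.1,226.4),.011),('red',(411.5,218.6),0),('green',(260.3,262.1),0)]:
    print('side',n,unproj('side',p,z).round(4))
E
```

```text
top lane [0.4731 0.0251 0.    ]
top stop [0.4657 0.2093 0.05  ]
top bridge [0.4799 0.048  0.123 ]
top load [ 0.4895 -0.0781  0.08  ]
top ret [0.2954 0.2627 0.    ]
top retload [0.3563 0.253  0.0693]
top empty [0.4762 0.1533 0.056 ]
top queued [0.4788 0.0447 0.067 ]
top spare [ 0.4494 -0.2492  0.    ]
top front [ 0.383  -0.2481  0.011 ]
top red [ 0.4372 -0.3426  0.    ]
top green [0.3554 0.14   0.    ]
side lane [0.4611 0.033  0.    ]
side stop [0.492  0.2008 0.05  ]
side bridge [0.4774 0.0396 0.123 ]
side ret [0.3045 0.2613 0.    ]
side retload [0.3613 0.2615 0.0693]
side empty [0.4743 0.1362 0.056 ]
side queued [0.4728 0.036  0.067 ]
side spare [ 0.4622 -0.2593  0.    ]
side front [ 0.3983 -0.2602  0.011 ]
side red [ 0.4424 -0.3462  0.    ]
side green [0.3418 0.1282 0.    ]
```

View pics/topc.png

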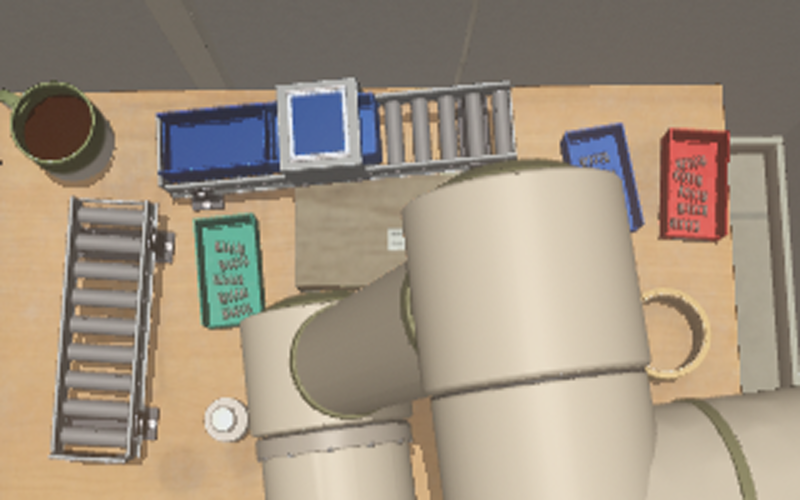

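View pics/sidec.png

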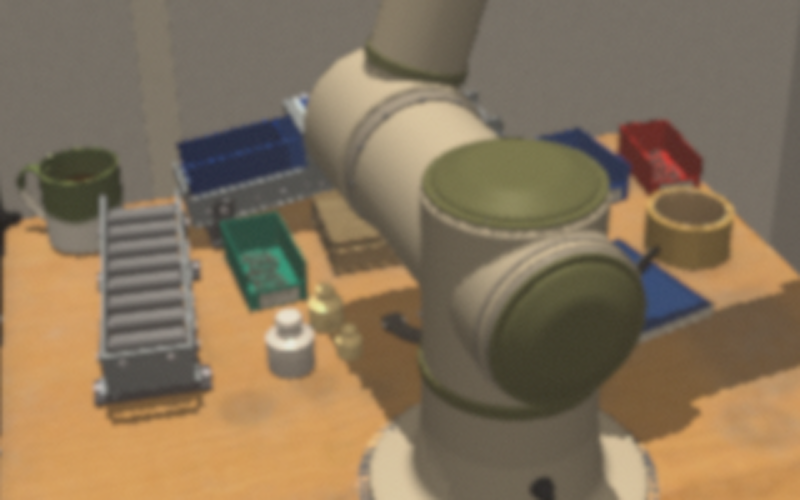

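Top view: the supply lane runs at the crop top (empty bin 160–272, bridge 280–358, load end to 515). The return lane is at the left (52–158, 199–460), and the green bin is at (230,270). The spare at (600,180) lies left of the red bin and is partly hidden by the arm. I'll fit the lane poses to the rail corners and check them with an overlay.

```bash
cat >> h.py <<'E'
t6=np.tan(np.radians(6)); c6=np.cos(np.radians(6)); s6=np.sin(np.radians(6))
def lanept(pose,half,s,y,h):
    """s up slope from stop, y across, h normal to plane -> world"""
    x0,y0,a=pose; xl=-half+1e-3+s*c6-h*s6; z=.05+s*s6+h*c6
    return np.array([x0+np.cos(a)*xl-np.sin(a)*y, y0+np.sin(a)*xl+np.cos(a)*y, z])
E
cat > fit.py <<'E'
from h import *
from scipy.optimize import least_squares
cv=lambda u,v:((u+.5)/2.5-.5+150,(v+.5)/2.5-.5+110)
# uphill dir of supply = -y world; lane y = +x world
S=[((355,42.5),(510,84)),((355,-42.5),(517,156)),((0,42.5),(158,113)),((0,-42.5),(165,187))]
R=[((250,42.5),(72,199)),((250,-42.5),(158,203)),((0,42.5),(52,458)),((0,-42.5),(138,460))]
out={}
im=cv2.imread('pics/top0.png'); im=cv2.resize(im[110:310,150:470],(800,500),interpolation=cv2.INTER_CUBIC)
for n,D,half,p0 in [('S',S,.1775,(.47,.03,-1.57)),('R',R,.125,(.295,.26,0))]:
    f=lambda p:np.concatenate([proj('top',lanept(p,half,(s/1000-.001),y/1000,.011))-cv(*uv) for (s,y),uv in D])
    r=least_squares(f,p0,loss='soft_l1'); print(n,r.x.round(4),np.degrees(r.x[2]).round(2),r.fun.round(1)); out[n]=r.x
    L=2*half
    def ln(a,b,c):
        q=[np.array(proj('top',lanept(r.x,half,*k)))-(150,110) for k in(a,b)]
        q=[tuple(int(w) for w in ((v+.5)*2.5-.5)) for v in q]; cv2.line(im,q[0],q[1],c,1)
    for y in(-.0425,-.035,.035,.0425): ln((0,y,.011),(L,y,.011),(0,255,255))
    for s in(0,L): ln((s,-.0425,.011),(s,.0425,.011),(0,255,255))
    if n=='S':
        for s in(.126,.206): ln((s,-.04,.061),(s,.04,.061),(0,0,255))
        for s in (0,.11): ln((s,-.031,.045 if s else .022),(s,.031,.045 if s else .022),(0,255,0))
        for y in(-.031,.031): ln((0,y,.045),(.11,y,.045),(0,255,0))
    for k,s in (('stop',0),('load',.29 if n=='S' else .185)): 
        P=lanept(r.x,half,s,0,0); print(k,P.round(4),proj('top',P).round(1),proj('side',P).round(1))
    if n=='S': print('bridge',proj('top',lanept(r.x,half,.166,0,.056)).round(1),proj('side',lanept(r.x,half,.166,0,.056)).round(1)); print('empty',proj('top',lanept(r.x,half,.055,0,0)).round(1),proj('side',lanept(r.x,half,.055,0,0)).round(1))
    print('org',proj('top',[r.x[0],r.x[1],0]).round(1),proj('side',[r.x[0],r.x[1],0]).round(1))
cv2.imwrite('pics/ov.png',im)
E
python3 fit.py
```

```text
S [ 0.4813  0.0256 -1.521 ] -87.15 [-0.7 -2.2 -0.8  1.9  2.3 -1.2  0.4  1.4]
stop [0.4726 0.2019 0.05  ] [217.3 170.7] [223.8 225.6]
load [ 0.4869 -0.0861  0.0803] [329.1 160.8] [323.7 199.6]
bridge [276.7 159.4] [279.3 192.7]
empty [238.1 168.9] [243.5 220.5]
org [286.7 171.2] [287.  230.6]
R [ 0.2904  0.2557 -0.0704] -4.03 [ 0.1  0.5 -0.3  0.8 -0.  -1.4  0.2 -0.2]
stop [0.1667 0.2644 0.05  ] [189.  291.6] [210.6 295.7]
load [0.3503 0.2514 0.0693] [194.8 216.7] [208.4 244.7]
org [198.9 243.3] [211.9 281.9]
```

View pics/ov.png

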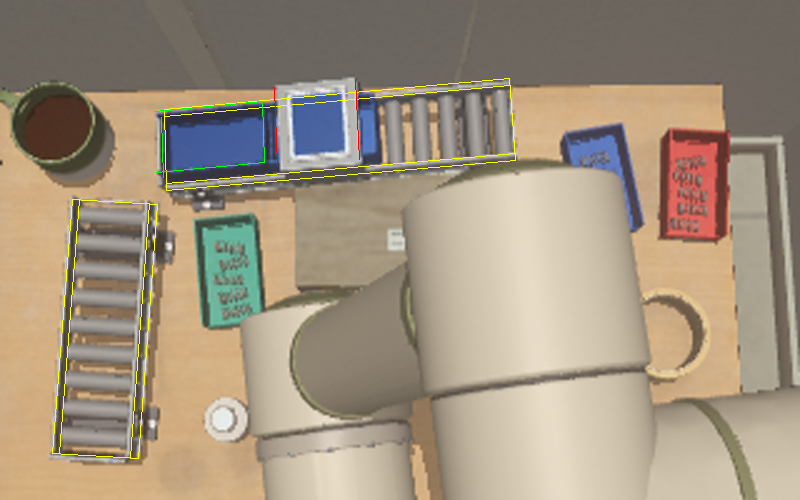

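The return lane fits well. The supply fit is a few pixels too wide at the rear, so I'll zoom in there.

```bash
python3 - <<'E'
import cv2
a=cv2.imread('pics/top0.png')[135:195,208:364];cv2.imwrite('pics/z.png',cv2.resize(a,None,fx=5,fy=5,interpolation=cv2.INTER_NEAREST))
E
```

```text
(no output)
```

View pics/z.png

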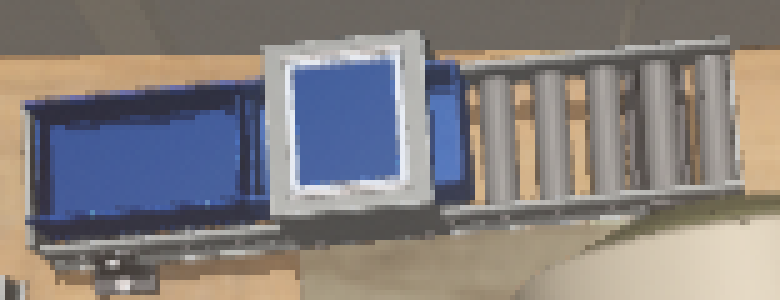

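```bash
cat > fit2.py <<'E'
from h import *
from scipy.optimize import least_squares
cv=lambda u,v:np.array([(u+.5)/5-.5+208,(v+.5)/5-.5+135])
def pts(q):
    p,w,wb=q[:3],q[3],q[4]; L=lambda *a:lanept(p,.1775,*a)
    return [(L(.354,w,.011),(730,38)),(L(.354,-w,.011),(742,190)),(L(.0,-w,.011),(40,246)),
     (L(.126,wb,.061),(262,47)),(L(.206,wb,.061),(420,30)),(L(.206,-wb,.061),(435,205)),(L(.126,-wb,.061),(272,215)),
     (L(.22,.031,.045),(458,60)),(L(.22,-.031,.045),(472,203)),(L(.11,-.031,.045),(265,212))]
f=lambda q:np.concatenate([proj('top',P)-cv(*u) for P,u in pts(q)])
r=least_squares(f,(.48,.026,-1.52,.038,.04),loss='soft_l1',f_scale=.5)
print(r.x.round(4),np.degrees(r.x[2]).round(2)); print(r.fun.reshape(-1,2).round(1).tolist())
np.save('S.npy',r.x[:3])
a=cv2.imread('pics/top0.png')[183:303,160:225];cv2.imwrite('pics/zr.png',cv2.resize(a,None,fx=5,fy=5,interpolation=cv2.INTER_NEAREST))
E
python3 fit2.py
```

```text
[ 0.4801  0.0238 -1.5152  0.0384  0.0432] -86.81
[[0.1, 0.5], [0.3, -0.2], [1.6, 1.4], [0.0, -0.1], [0.7, 0.1], [-0.1, -0.4], [-0.2, 0.6], [0.0, 0.2], [-1.2, -3.9], [-4.1, -1.6]]
```

View pics/zr.png

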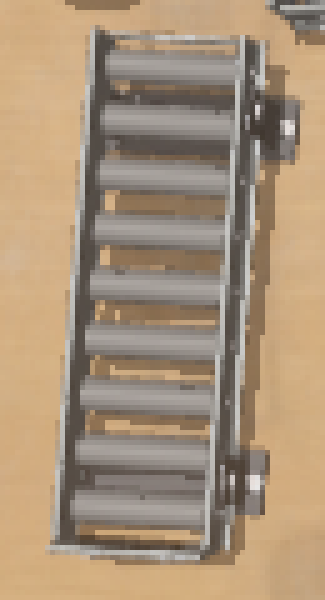

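```bash
cat > fit3.py <<'E'
from h import *
from scipy.optimize import least_squares
cv=lambda u,v:np.array([(u+.5)/5-.5+160,(v+.5)/5-.5+183])
def pts(q):
    L=lambda *a:lanept(q[:3],.125,*a); w=q[3]
    return [(L(.249,w,.011),(92,29)),(L(.249,-w,.011),(246,37)),(L(0,w,.011),(54,543)),(L(0,-w,.011),(206,552))]
f=lambda q:np.concatenate([proj('top',P)-cv(*u) for P,u in pts(q)])
r=least_squares(f,(.29,.26,-.07,.038))
print(r.x.round(4),np.degrees(r.x[2]).round(2)); print(r.fun.reshape(-1,2).round(1).tolist())
np.save('R.npy',r.x[:3])
S=np.load('S.npy');R=r.x[:3]
for n,p,h,s,k in [('stop',S,.1775,0,0),('load',S,.1775,.29,0),('bridge',S,.1775,.166,.056),('empty',S,.1775,.055,0),('rload',R,.125,.185,0)]:
    P=lanept(p,h,s,0,k); print(n,P.round(4),proj('top',P).round(1),proj('side',P).round(1))
for p in(S,R): print(proj('top',[*p[:2],0]),proj('side',[*p[:2],0]))
E
python3 fit3.py
```

```text
[ 0.2923  0.2612 -0.0694  0.0379] -3.98
[[0.2, 0.8], [-0.3, 0.9], [-0.2, -0.8], [0.3, -0.8]]
stop [0.4703 0.2001 0.05  ] [218.  171.5] [224.6 225.9]
load [ 0.4864 -0.0879  0.0803] [329.8 161. ] [324.3 199.6]
bridge [0.4792 0.0411 0.123 ] [277.5 159.9] [280.  192.8]
empty [0.4734 0.1455 0.0557] [238.8 169.6] [244.3 220.7]
rload [0.3522 0.257  0.0693] [192.5 216. ] [206.  244.6]
[287.34355069 171.63233015] [287.75580636 230.75348185]
[196.83260895 242.57867889] [209.50415427 281.80113576]
```

```bash
cat >> h.py <<'E'
S=np.load('S.npy');R=np.load('R.npy');HS,HR=.1775,.125
def ori(a,tilt=True): # pick yaw (mod 180) with the smaller wrist move
    return [180,-6 if tilt else 0,np.degrees(a)],[180,6 if tilt else 0,np.degrees(a)+180]
def pick(pos,a,tilt=True):
    best=None
    for o in ori(a,tilt):
        q=bot.inverse_kinematics(list(pos),o)
        if q is None: continue
        d=np.abs(np.array(q)-sensors.get_joints()).max(); print('ik',np.round(o,1),np.round(q,1))
        if abs(q[5])<155 and (best is None or d<best[0]): best=(d,o)
    return best[1]
E
python3 - <<'E'
from h import *
print(sensors.get_time(),sensors.get_orientation())
up=lanept(S,HS,.055,0,.13); o=pick(up,S[2]); pick(lanept(R,HR,.185,0,.13),R[2])
bot.move_to(list(up),o); bot.line_to(list(lanept(S,HS,.055,0,.012)),rate=.12)
print(sensors.get_time(),sensors.get_tcp_pos(),sensors.get_force())
bot.close_gripper(); print(sensors.get_finger_gap(),sensors.get_force(),sensors.get_time())
snap('side','grasp')
for c in ['top','side']:
    if c=='top': snap('top','grasp_top')
    for q in ['spare_bin','spare_front','red_bin']:
        print(c,q,[(np.round(r['at'],1).tolist(),round(r['p'],2),unproj(c,r['at'],.011 if 'fr' in q else 0).round(4)) for r in optics.place_of(c,q)][:2])
a=cv2.imread('pics/grasp_top.png')[130:220,360:450];cv2.imwrite('pics/zs.png',cv2.resize(a,None,fx=6,fy=6,interpolation=cv2.INTER_NEAREST))
E
```

```text
1.3 [ 1.79998684e+02 -2.64833815e-05  1.93533372e+01]
ik [180.    6.   93.2] [ 8.2 18.1 93.1 -6.4 69.5  7.3]
ik [180.  -6.  -4.] [ 23.1   4.7 107.5  -3.1  62.5 118.4]
ik [180.   6. 176.] [ 23.1   4.7 107.5  -3.1  62.5 -61.6]
4.9917 [0.47368439 0.14679654 0.06829242] [ 0.44491096 -0.18064392  0.98616624]
0.06135451738139782 [-1.07628624  0.02286434  6.9204738 ] 5.3417
top spare_bin [([387.5, 180.1], 0.81, array([ 0.4533, -0.2445,  0.    ])), ([238.8, 167.0], 0.48, array([0.4947, 0.1546, 0.    ]))]
top spare_front [([392.0, 207.0], 0.68, array([ 0.3782, -0.2516,  0.011 ]))]
top red_bin []
side spare_bin [([382.6, 225.0], 0.67, array([ 0.4314, -0.2485,  0.    ]))]
side spare_front [([391.8, 228.1], 0.73, array([ 0.3886, -0.258 ,  0.011 ]))]
side red_bin [([410.9, 217.1], 0.93, array([ 0.4516, -0.3486,  0.    ]))]
```

View pics/zs.png

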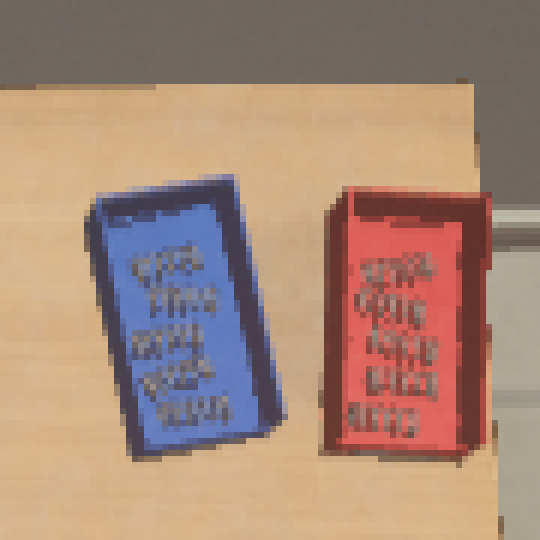

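The empty is gripped (gap 61 mm). The spare's rim corners in the 6x crop are at (94,201), (238,177) and (284,415), with its front toward the robot. Next I lift.

```bash
python3 - <<'E'
from h import *
from scipy.optimize import least_squares
bot.line_to(list(lanept(S,HS,.055,0,.10)),rate=.12)
p=lanept(S,HS,.055,0,.10); print(sensors.get_finger_gap(),sensors.get_force(),sensors.get_time())
rp=lanept(R,HR,.185,0,.13)
bot.line_to([p[0]-.03,p[1],max(.22,p[2])],rate=.15)
o=pick(rp,R[2])
bot.move_to(list(rp),o); print(sensors.get_time(),sensors.get_finger_gap())
snap('top','m1');snap('side','m1s')
print([(np.round(r['at'],1),round(r['p'],2),unproj('top',r['at'],.056).round(4)) for r in optics.place_of('top','queued_bin')][:2],'expect',lanept(S,HS,.055,0,0))
cv=lambda u,v:np.array([(u+.5)/6-.5+360,(v+.5)/6-.5+130])
D=[((.055,.031,.045),(94,201)),((.055,-.031,.045),(238,177)),((-.055,-.031,.045),(284,415)),((-.055,.031,0),(134,460))]
W=lambda q,b:np.array([q[0]+np.cos(q[2])*b[0]-np.sin(q[2])*b[1],q[1]+np.sin(q[2])*b[0]+np.cos(q[2])*b[1],b[2]])
f=lambda q:np.concatenate([proj('top',W(q,b))-cv(*u) for b,u in D])
r=least_squares(f,(.44,-.25,0)); print('spare',r.x.round(4),np.degrees(r.x[2]).round(1),r.fun.round(1)); np.save('B.npy',r.x)
print('front',W(r.x,(-.055,0,.011)))
a=cv2.resize(cv2.imread('pics/m1.png')[110:310,150:470],(400,250)); b=cv2.resize(cv2.imread('pics/m1s.png')[150:350,150:470],(400,250))
cv2.imwrite('pics/m1c.png',cv2.resize(np.hstack([a,b]),(800,250)))
E
```

```text
0.0613562675876754 [-0.44774243  0.33671767 -1.35661774] 6.625
ik [180.  -6.  -4.] [ 23.1   4.7 107.5  -3.1  62.5 118.4]
ik [180.   6. 176.] [ 23.1   4.7 107.5  -3.1  62.5 -61.6]
8.35 0.06063433456855356
[(array([233.7, 168.3]), 0.79, array([0.4768, 0.1587, 0.056 ]))] expect [0.47336014 0.14545648 0.05574907]
spare [ 0.4409 -0.2473  0.1626] 9.3 [ 0.2 -0.5 -0.5 -0.5  0.7  0.7 -0.4  0.3]
front [ 0.38659479 -0.25624479  0.011     ]
```

View pics/m1c.png

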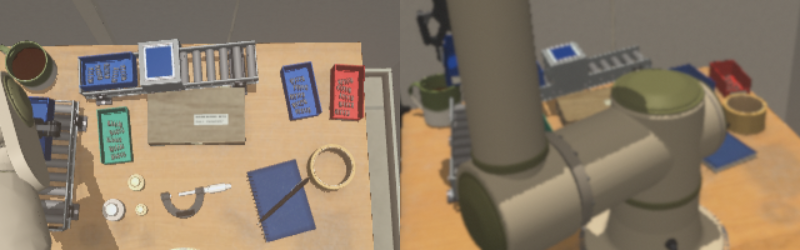

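```bash
python3 - <<'E'
from h import *
B=np.load('B.npy')
bot.line_to(list(lanept(R,HR,.185,0,.035)),rate=.12)
bot.line_to(list(lanept(R,HR,.185,0,.0125)),rate=.03); print(sensors.get_tcp_pos(),lanept(R,HR,.185,0,.0125),sensors.get_force())
bot.open_jaws(); print(sensors.get_time(),sensors.get_force())
p=lanept(R,HR,.185,0,.13); bot.line_to(list(p),rate=.15)
up=[B[0],B[1],.16]; L=lanept(S,HS,.29,0,.13)
for y in (0,180):
    o1=[180,0,np.degrees(B[2])+y]; o2=[180,-6 if y==0 else 6,np.degrees(S[2])+y]
    print(y,[None if q is None else np.round(q,1) for q in (bot.inverse_kinematics(up,o1),bot.inverse_kinematics([B[0],B[1],.012],o1),bot.inverse_kinematics(list(L),o2),bot.inverse_kinematics(list(lanept(S,HS,.29,0,.012)),o2))])
snap('side','m2')
print(sensors.get_time())
E
```

```text
[0.35118888 0.25701695 0.08201605] [0.35086049 0.25711366 0.08176929] [-1.14777726 -2.80818062  5.2740185 ]
10.7167 [ 0.23580891 -0.56922035 -0.42253819]
0 [array([-42.6,  19.4,  95. ,  -0. ,  65.6,  38.1]), array([-42.6,  32.3, 102. ,  -0. ,  45.8,  38.1]), array([-19.5,  14.2,  94.3,  -5.9,  69.3, 159.3]), array([-20.8,  22.9, 102. ,  -6.9,  52.8, 160. ])]
180 [array([ -42.6,   19.4,   95. ,    0. ,   65.6, -141.9]), array([ -42.6,   32.3,  102. ,    0. ,   45.8, -141.9]), array([-19.5,  14.2,  94.3,  -5.9,  69.3, -20.7]), array([-20.8,  22.9, 102. ,  -6.9,  52.8, -20. ])]
11.7
```

```bash
python3 - <<'E'
from h import *
B=np.load('B.npy')
n=np.array([-np.sin(B[2]),np.cos(B[2])])*.005
x,y=B[:2]+n; o=[180,0,np.degrees(B[2])+180]
p=sensors.get_tcp_pos(); bot.line_to([p[0],p[1],.23],rate=.2)
bot.move_to([x,y,.22],o)
bot.line_to([x,y,.07],rate=.15); im=snap('top','m3')
print([(np.round(r['at'],1),round(r['p'],2)) for r in optics.place_of('top','empty_bin')][:3],'expect',proj('top',lanept(R,HR,.055,0,0)))
bot.line_to([x,y,.012],rate=.06); print(sensors.get_tcp_pos(),sensors.get_force())
bot.close_gripper(); print(sensors.get_finger_gap(),sensors.get_force(),sensors.get_time())
bot.line_to([x,y,.06],rate=.06); bot.wait(.2); print(sensors.get_finger_gap(),sensors.get_force(),sensors.get_wrist_torque(),sensors.get_time())
b=snap('top','m4'); cv2.imwrite('pics/m4c.png',cv2.resize(b[110:310,150:470,::-1],(800,500)))
E
```

```text
[(array([188.3, 267.7]), 0.8)] expect [188.56950035 268.3621344 ]
[ 0.44026238 -0.24259068  0.0123406 ] [ 0.29135665 -0.29798551 -0.39943266]
0.06111012362897409 [-0.34270162 -1.54674652  6.65115291] 16.575
0.06097627651081027 [ 0.33289934 -0.31272732 -3.7473687 ] [ 0.04041199 -0.00703655 -0.01971564] 17.725
```

View pics/m4c.png

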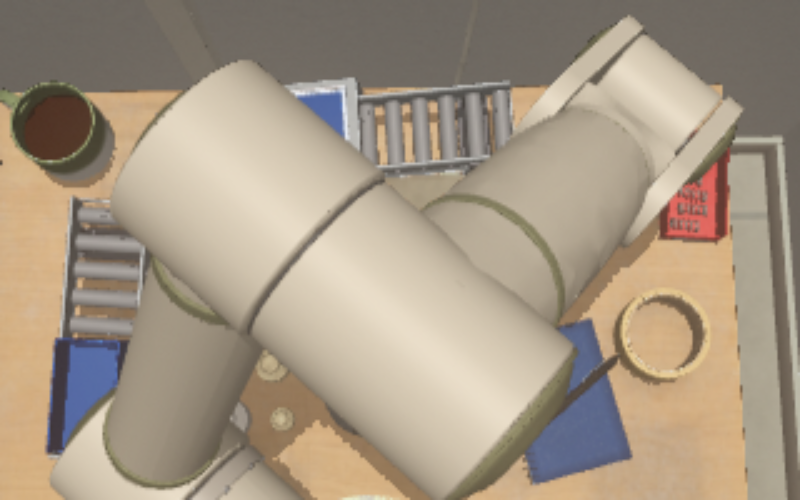

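```bash
python3 - <<'E'
from h import *
p=sensors.get_tcp_pos(); bot.line_to([p[0],p[1],.23],rate=.12)
L=lambda h:list(lanept(S,HS,.29,0,h)); o=[180,6,np.degrees(S[2])+180]
bot.move_to(L(.14),o); print(sensors.get_finger_gap(),sensors.get_time())
bot.line_to(L(.035),rate=.1); bot.line_to(L(.0125),rate=.03)
print(sensors.get_tcp_pos(),L(.0125),sensors.get_force())
bot.open_jaws(); bot.line_to(L(.13),rate=.1); p=L(.13)
bot.move_to([.40,-.30,.30],[180,0,np.degrees(S[2])+180]); print(sensors.get_time())
b=snap('top','m5'); cv2.imwrite('pics/m5c.png',cv2.resize(b[110:310,150:470,::-1],(800,500)))
for q,h,ph,s in [('queued_bin',HS,S,.055),('spare_bin',HS,S,.165),('empty_bin',HR,R,.055)]: print(q,[(np.round(r['at'],1),round(r['p'],2)) for r in optics.place_of('top',q)][:4],proj('top',lanept(ph,h,s,0,0)))
E
```

```text
0.06093297788086489 21.1667
[ 0.48621415 -0.08667691  0.09296467] [np.float64(0.4862852851089062), np.float64(-0.08658987111291032), np.float64(0.09274477803972292)] [-2.98612784 -0.01158945  3.4275641 ]
25.9833
queued_bin [(array([237.8, 170.2]), 0.89)] [238.84407941 169.56884409]
spare_bin [(array([281.1, 163.2]), 0.83)] [281.02148949 165.60113893]
empty_bin [(array([190.4, 267.2]), 0.67)] [188.56950035 268.3621344 ]
```

View pics/m5c.png

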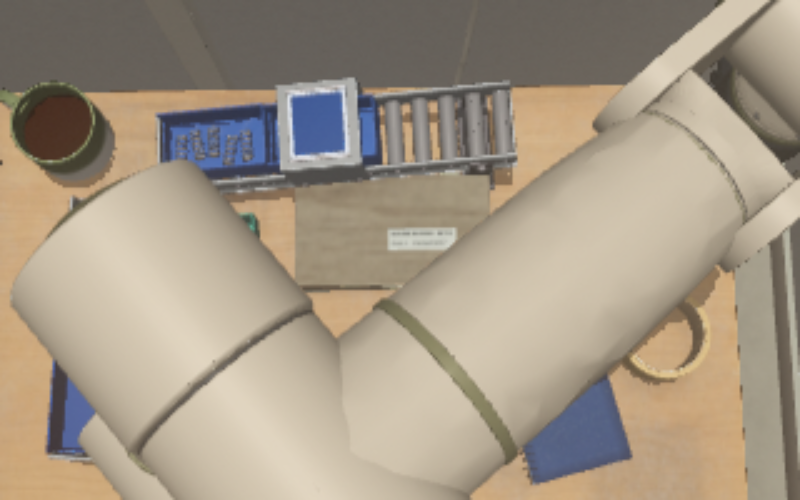

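All bins look home: the spare's rear edge is at crop column ~380, where the queued bin's was at the start. I'll wait, check that nothing is still moving, and hand in.

```bash
python3 - <<'E'
from h import *
bot.wait(1.5); b=snap('top','m6').astype(int)
m5=cv2.imread('pics/m5.png')[:,:,::-1].astype(int); t0=cv2.imread('pics/top0.png')[:,:,::-1].astype(int)
r=np.s_[140:190,292:318]; print(abs(b[r]-m5[r]).mean(),abs(b[r]-t0[r]).mean(),np.s_[0], abs(b[140:190,212:262]-m5[140:190,212:262]).mean())
job.close_job(); print(sensors.get_time())
E
```

```text
0.4715384615384615 6.450256410256411 0 0.6642666666666667
the job is handed in; nothing more can be done
the job is handed in; nothing more can be done
```

The job is done and handed in at about 27.5 s on the robot's clock, inside the 61 s limit. I lifted the empty bin out, so the full bin behind it rolled down to the supply stop. I then set the empty into the return lane, and loaded the full bin from the table into the supply lane with its label front downhill.

What the last checks showed:
- **Supply lane:** after loading, the networks placed the first full bin and the loaded one within about 1–2.5 px (roughly 3–6 mm) of their expected resting spots.
- **Earlier disagreement:** one earlier reading put the first full bin about 13 mm past the stop position. The picture showed it home, and the later reading agreed with the picture.
- **Return lane:** the empty was within 1 px of its spot while the arm left it clear. At the end it was partly hidden by the arm, and the reading was about 2 px (roughly 5 mm) off.
- **At rest:** two pictures about 1.5 s apart showed no movement at either full bin in the supply lane. I did not repeat this for the empty.
- **Red and green bins:** the red bin showed no shift in the picture taken after I gripped the full bin beside it. Both were hidden by the arm at the end, so I did not recheck them. I saw no sign that the arm touched either.
- **Match with the start:** the area round the loaded bin's rear end differed a little from the start picture. I put this down to light or small position differences, since the bin's edge lay at the same column.

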